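# Third hand: press the cell holder against the sprung pad

### The job

Take the longer aluminium cell holder (the one with the round snout) and set it flat on the fixture's base plate between the two guide strips, short of the sprung pad and with the snout pointing away from the pad. Then slide it squarely against the pad and with it, not with the fingers, push the pad back about half of its travel (10 of 20 mm, about 9 N), never driving it to the end, so that a colleague can screw the holder down: keep gripping and pressing steadily, and finish while still holding it there. Leave the shorter holder and the other things on the bench where they are.

Things in the scene. Friction and masses are not known exactly. Their poses are not given: they have to be found in the camera images.
- holder_mid (a point): Centre of the cell holder to be pressed, half-way up: a loose aluminium block, 60 long (x) x 44 wide (y) x 64 mm tall, 0.2 to 0.4 kg, upright on the bench. This point is 32 mm above its underside and 30 mm from its flat end. Its x axis points from the snout end to the flat end. The sides (+y, -y) are flat and free to grip.
- holder: The same cell holder; origin at the centre of its underside, same axes. A round snout, 20 mm in diameter and 14 mm long, sticks out of its -x end, its axis 42 mm above the underside; the +x end is flat and is the face to press against the pad. A 13 mm square well opens in its top.
- short_holder_mid (a point): Centre of the other, shorter holder, a loose aluminium block 40 x 44 x 44 mm with a square well and no snout; to be left alone.
- fixture: The fixture, fixed to the bench: aluminium base plate 200 (x) x 110 (y) x 10 mm. Origin at the centre of the plate's underside, on the bench; x points along the channel to the sprung pad and the end wall, z up. The -x end is open. The end wall, 70 mm wide, 12 mm thick and 44 mm high above the plate, has its front face at x = +80 mm.
- channel (a point): On the plate's top face (10 mm above the bench), over the fixture's origin, same axes: the channel's centre line. Two steel guide strips, 6 mm high above the plate, run from x = -60 to +50 mm; their inner faces are at y = +28 and -28 mm, the outer ones at +40 and -40 mm, so the 44 mm wide holder has 6 mm free on either side.
- pad_face (a point): Centre of the front face of the sprung pad (steel, 50 mm wide, 36 mm high, 8 mm thick), 30 mm above the bench; it faces the fixture's -x. At rest it lies at x = +50 mm, y = 0 in the fixture's frame and it moves with the pad. Its axes are the fixture's.
- pad (a joint): How far the sprung pad is pushed back towards the end wall, in m: 0 at rest, 0.020 at the hard end of travel. Spring 900 N/m without preload (0.010 = 9 N), lightly damped; it springs back when released.
- vial: Bystander, to be left alone: glass sample vial with a cap, 24 mm diameter, 54 mm tall, standing; origin at the centre of its underside.
- kitchen_timer: Bystander, to be left alone: flat white digital timer, 62 x 62 x 18 mm; origin at the centre of its underside.
- pen: Bystander, to be left alone: marker pen lying along its y, 137 mm long; origin under its middle.
- small_beaker: Bystander, to be left alone: glass beaker, 57 mm diameter, 66 mm tall; origin at the centre of its underside.
Not all that is in view belongs to the job. Leave any orange look-alike of the holder alone.

How it is judged:
By the outcome, as a careful person would: the job done as asked, in the order asked, and still so for the second after the job is handed in, while the arm keeps its last pose, push and grip.
It also fails if it takes over 51 s, if anything falls off the work surface, if the arm or the gripper's body presses on something with over 40 N, if the wrist force passes 120 N, or if a joint passes its speed limit or range.

### The arm

A 6-joint arm with a two-finger parallel gripper is mounted at the origin on a cart in front of the work surface, level with it; the furniture and walls round the work are solid. World frame = base frame: x ahead of the robot, y to its left, z up, the work surface at z = 0. Lengths are in mm, angles in rad, forces in N, time in s.
With the tool pointing down it reaches from about 275 to 1000 mm from the base axis. Payload 8.4 kg.
Tool frame: the origin (TCP) lies between the finger pads; the fingertips stand 8 mm ahead of it and the grasp point (between the pads) lies 11 mm behind it (tcp_to_tips is the distance from the TCP to the fingertips, in mm); z points along the fingers, y is the line along which they close (so a half turn about z gives the same grasp; the last joint's range is limited). The gripper opens to 85 mm and grips with 20 to 120 N. Pads are 22 mm wide; open, the fingers measure 114 mm over their backs; the gripper's body (76 mm by 85 mm) begins 54 mm behind the grasp point. The pads swing forward as they close: fully open they stand 13 mm farther back than shut.
Start: joints at [1.322, 0.353, 1.633, -0, 1.155, -0.002], TCP at [152.687, 606.065, 239.281] pointing down, gripper open.
Joint ranges: [-2.63, 2.63], [-0.92, 2.1], [0.06, 2.66], [-1.3, 4.44], [0, 2.69], [-3.02, 3.02]. Speed limits (rad/s): [2.22, 2.22, 2.79, 3.14, 3.14, 3.14].

### API

Orientations are given as [roll, pitch, yaw] about the fixed x, y, z axes, in that order (R = Rz(yaw) Ry(pitch) Rx(roll)).
In Python, from rig import * gives the robot as it stands.
- The arm moves only by the tool step_arm, never from a script. Its argument "motion" is a list of rows, each an object with "claw": the finger opening in mm, from 0 to 85.4; "delta_pos": the shift along the tool's x, y, z in mm, a list of three; "turn": the turn about the tool's z in rad. In form: [{"claw": claw, "delta_pos": [dx, dy, dz], "turn": turn}, ...]. A call has 1 to 8 rows; each row shifts and turns the commanded pose from where the row before left it, along the tool's axes as they then stand; what a row does not reach is not made up. A row lasts 1/12 s, in which the tool goes at most 41.7 mm and 7.16 degrees, less where a joint would pass 70% of its speed; a pose out of reach is approached as far as the arm can. A call is refused whole if a number of a shift passes 41.7 or a number of a turn 0.125, either way. A call with a gripper value outside its range is refused whole. The fingers move at their own pace and stop on an object; "force" is the grip in N (left out, the last holds). Time passes only in rows, so rows that do not move let the fingers close. It gives the time, the measured TCP pose, the force, the opening and the grip force at its end, in the units of the state.
- sense(): the state, without advancing time (a new reading comes with each control period).
- grab_frame(name): name is "scene" or "top" or "wrist"; returns a dict with "img" (420x560x3 uint8, red, green, blue), "vertical_fov" (degrees; the focal length in pixels is half the picture's height over the tangent of half this angle, whatever the lens; pixels are square), "cx", "cy" (the principal point, pixels), "R" (3x3) and "t" (3): a world point X has camera coordinates R X + t. Camera axes: x right, y down, z forward; pixel columns grow to the right and rows downward; lengths in mm; the calibration is good to about 2 mm. A picture is of the moment at which its call begins. There is no depth.
- sign_off(): hands the job in; it is judged then, once.
The state is a dict: "clock": time; "qpos": joint angles; "qvel": joint speeds; "joint_efforts": joint torques, N m; "eef_pos": TCP position; "tcp_rot": TCP orientation; "contact_force": force on the tool from outside, world axes, zero at the start; "wrist_torque": the same for the moment, N m; "opening": opening from 0.0 (shut) to 1.0 (fully open); "grasp_force": force on a finger pad.
Only numpy, scipy, OpenCV 4.12 (cv2) and the standard library are available. Lean on these libraries where they do the work, as an engineer would, in place of code of your own. Each camera call takes 0.05 s, during which the arm holds its last target. There are 200 camera calls.

## Working session

There is one attempt and no reset: what is moved stays moved. The work goes in short steps, Python scripts to look and compute and a tool call to move; the robot and the scene stay as the last step left them, time stands still between calls to the robot, and variables do not carry over. Pictures are saved under pics/ and viewed, at most 10 in all, crops included, and the job is handed in when it is done.

Besides the shell and the picture viewer there is one more tool, called after ">>>" by a JSON object that holds its "method" and its "body", one argument or row to a line. step_arm: Moves the arm, as the interface text tells. Its arguments: {"type":"object","properties":{"motion":{"type":"array","items":{"type":"object","properties":{"claw":{"type":"number"},"delta_pos":{"type":"array","items":{"type":"number"}},"turn":{"type":"number"}}}},"force":{"type":"number"}},"required":["motion"]}

```bash
mkdir -p pics; ls; cat > h.py <<'E'
from rig import *
import numpy as np, cv2
def shot(n,f):
    d=grab_frame(n); cv2.imwrite(f,cv2.cvtColor(d["img"],cv2.COLOR_RGB2BGR)); 
    np.savez(f[:-4],**{k:d[k] for k in d}); return d
def ray(d,u,v,z):
    f=d["img"].shape[0]/2/np.tan(np.radians(float(d["vertical_fov"]))/2)
    R=np.array(d["R"]);t=np.array(d["t"]);c=-R.T@t
    w=R.T@np.array([(u-d["cx"])/f,(v-d["cy"])/f,1]); return c+w*(z-c[2])/w[2]
def proj(d,X):
    f=d["img"].shape[0]/2/np.tan(np.radians(float(d["vertical_fov"]))/2)
    p=np.array(d["R"])@np.array(X)+np.array(d["t"]); return np.array([d["cx"]+f*p[0]/p[2],d["cy"]+f*p[1]/p[2]])
def ld(f): return dict(np.load(f))
E
python3 - <<'E'
from h import *
a=shot("scene","pics/s1.png");b=shot("top","pics/t1.png")
for d in(a,b): print(-np.array(d["R"]).T@d["t"],d["vertical_fov"],d["cx"],d["cy"])
print(sense())
E
```

```text
pics
[-107.29382235 -977.30625837  547.16103027] 46.79096691910977 284.37593439419555 210.012651818741
[ 370.70304037 -156.50101864 1223.49423508] 52.4456454116138 277.7067865638455 211.56786878466832
{'clock': 0.1, 'qpos': array([ 1.32158490e+00,  3.53573087e-01,  1.63406607e+00, -3.87106968e-05,
        1.15520279e+00, -2.38898769e-03]), 'qvel': array([-0.00109993, -0.00077985, -0.00222125, -0.00158687,  0.00108666,
       -0.00017376]), 'joint_efforts': array([ 6.85634359e-05, -6.06360340e+01, -3.42822111e+01, -2.02310180e-04,
        3.89945475e-03, -1.70930619e-06]), 'eef_pos': array([152.60323935, 605.64853448, 238.63767697]), 'tcp_rot': array([-3.14034329e+00,  3.24113447e-05,  2.89478589e+00]), 'contact_force': array([0.35368507, 0.25770508, 0.02553399]), 'wrist_torque': array([ 0.01853995,  0.05341387, -0.0127284 ]), 'grasp_force': 0.0, 'opening': 0.9997431482858112}
```

View pics/s1.png

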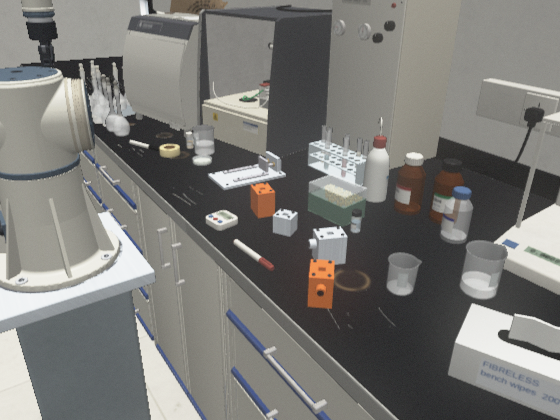

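View pics/t1.png

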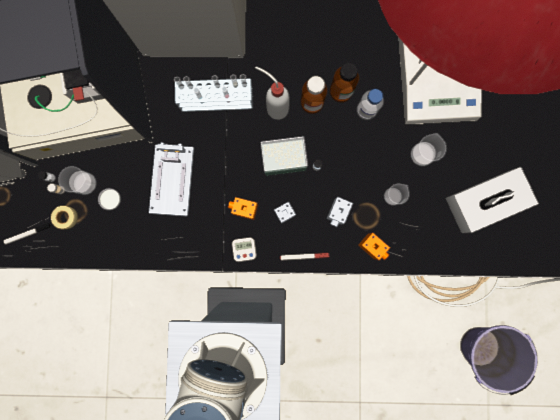

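Scene: the aluminium block with a snout is at scene (329,246) / top (340,211). The short block without a snout is at (285,222) / (285,212). The orange look-alikes are at top (243,208) and (375,246). The fixture is at top (171,180), with its end wall and pad at the upper end. The aluminium block with the snout fits the description, so I'll confirm it in an enlarged crop.

```bash
python3 - <<'E'
import cv2,numpy as np
t=cv2.imread("pics/t1.png");s=cv2.imread("pics/s1.png")
r=lambda i,x,y,w,h,k:cv2.resize(i[y:y+h,x:x+w],None,fx=k,fy=k,interpolation=cv2.INTER_CUBIC)
A=r(t,140,135,64,90,6.0)   # 384x540
B=r(t,315,185,60,45,6.0)   # 360x270
C=r(s,300,215,60,45,6.0)
cv2.imwrite("pics/c1.png",np.hstack([A,np.vstack([B,C])]))
E
```

```text
(no output)
```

View pics/c1.png

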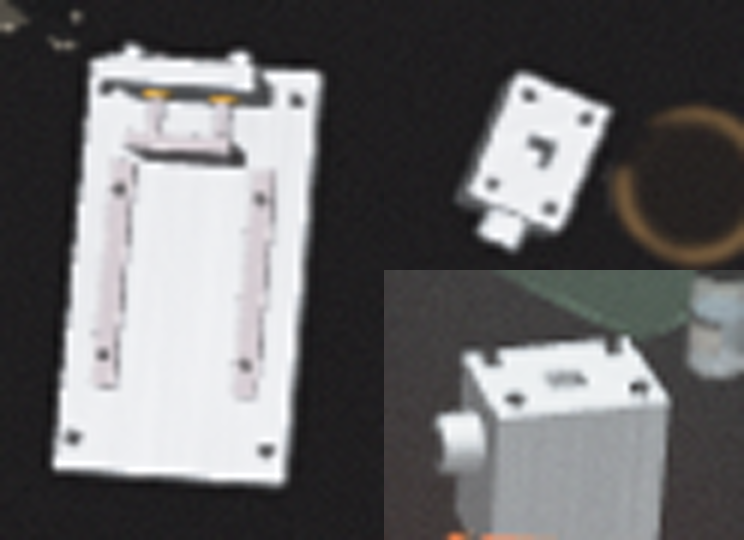

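```bash
cat > fit.py <<'E'
from h import *
from scipy.optimize import least_squares
def fit(d,P,uv,x0):
    P=np.array(P,float);uv=np.array(uv,float)
    def pts(q):
        c,s=np.cos(q[2]),np.sin(q[2]); return np.c_[q[0]+c*P[:,0]-s*P[:,1],q[1]+s*P[:,0]+c*P[:,1],P[:,2]]
    r=lambda q:np.concatenate([proj(d,p)-u for p,u in zip(pts(q),uv)])
    o=least_squares(r,x0,x_scale=[100,100,1]); return o.x,o.fun.reshape(-1,2).round(1)
E
python3 - <<'E'
from fit import *
d=ld("pics/t1.npz")
f=lambda X,Y,x0,y0:((X+.5)/6-.5+x0,(Y+.5)/6-.5+y0)
B=lambda X,Y:f(X-384,Y,315,185); A=lambda X,Y:f(X,Y,140,135)
# image up = +x, left=+y ; holder +x end is up (snout down)
print(fit(d,[(30,22,64),(30,-22,64),(-30,-22,64),(-30,22,64)],[B(519,71),B(612,106),B(560,235),B(469,198)],[450,-200,-.3]))
print(fit(d,[(100,-55,10),(-100,-55,10),(-100,55,10),(-60,40,16),(-60,28,16),(-60,-28,16),(-60,-40,16),(50,-40,16)],
 [A(322,72),A(286,485),A(53,467),A(93,387),A(116,388),A(234,397),A(257,398),A(275,171)],[500,200,-.1]))
for u,v in[(285,212),(317,165),(243,208)]: print(ray(d,u,v,40))
E
```

```text
(array([ 4.68368957e+02, -3.17209563e+02, -3.66778702e-01]), array([[-0. ,  0.4],
       [-0.5,  0.6],
       [ 0.2, -0.6],
       [ 0.3, -0.4]]))
(array([ 5.52996545e+02,  1.63014418e+02, -5.38565868e-02]), array([[-0.2,  0. ],
       [-0.2, -0. ],
       [ 0.4,  0.3],
       [-0.4, -0.1],
       [-0.1,  0. ],
       [-0.2, -0.1],
       [ 0.1,  0. ],
       [ 0.5, -0.2]]))
[ 462.22329043 -166.02035093   40.        ]
[ 595.97340143 -253.73038488   40.        ]
[471.48647862 -48.77467814  40.        ]
```

The crop confirms it: aluminium, longer than the other block, and the snout is at crop (500,228). The fixture's pad is at its far end, at crop (190,150). I fit the holder at (468,-317) with yaw -0.367, and the fixture at (553,163) with yaw -0.054. Residuals are under 1 px.

>>> {"method": "step_arm", "body": {
  "motion": [
    {"claw":72,"delta_pos":[0,0,0],"turn":0.12},
    {"claw":72,"delta_pos":[-24,-29,3],"turn":0},
    {"claw":72,"delta_pos":[-24,-29,3],"turn":0},
    {"claw":72,"delta_pos":[-24,-29,3],"turn":0},
    {"claw":72,"delta_pos":[-24,-29,3],"turn":0},
    {"claw":72,"delta_pos":[-24,-29,3],"turn":0},
    {"claw":72,"delta_pos":[-24,-29,3],"turn":0},
    {"claw":72,"delta_pos":[-24,-29,3],"turn":0}
  ],
  "force": 50
}}

```text
clock: 0.77
eef_pos: [236.7, 354.4, 217.9]
tcp_rot: [-3.141, 0.0, 2.775]
contact_force: [1.3, 0.6, -0.2]
opening: 0.844
grasp_force: 0.0
```

>>> {"method": "step_arm", "body": {
  "motion": [
    {"claw":72,"delta_pos":[-24,-29,3],"turn":0},
    {"claw":72,"delta_pos":[-24,-29,3],"turn":0},
    {"claw":72,"delta_pos":[-24,-29,3],"turn":0},
    {"claw":72,"delta_pos":[-24,-29,3],"turn":0},
    {"claw":72,"delta_pos":[-24,-29,3],"turn":0},
    {"claw":72,"delta_pos":[-24,-29,3],"turn":0},
    {"claw":72,"delta_pos":[-24,-29,3],"turn":0},
    {"claw":72,"delta_pos":[-24,-29,3],"turn":0}
  ]
}}

```text
clock: 1.43
eef_pos: [332.7, 69.1, 194.3]
tcp_rot: [3.141, 0.0, 2.775]
contact_force: [0.6, 0.9, -0.2]
opening: 0.841
grasp_force: 0.0
```

>>> {"method": "step_arm", "body": {
  "motion": [
    {"claw":72,"delta_pos":[-24,-28,2],"turn":0},
    {"claw":72,"delta_pos":[-24,-28,2],"turn":0},
    {"claw":72,"delta_pos":[-24,-28,2],"turn":0},
    {"claw":72,"delta_pos":[-24,-28,2],"turn":0},
    {"claw":72,"delta_pos":[-24,-28,2],"turn":0},
    {"claw":72,"delta_pos":[-24,-28,2],"turn":0},
    {"claw":72,"delta_pos":[-24,-28,2],"turn":0},
    {"claw":72,"delta_pos":[-24,-28,2],"turn":0}
  ]
}}

```text
clock: 2.1
eef_pos: [431.6, -209.1, 177.9]
tcp_rot: [3.141, -0.0, 2.774]
contact_force: [0.8, 0.1, 0.4]
opening: 0.845
grasp_force: 0.0
```

>>> {"method": "step_arm", "body": {
  "motion": [
    {"claw":72,"delta_pos":[-24,-29,2],"turn":0},
    {"claw":72,"delta_pos":[-24,-29,2],"turn":0},
    {"claw":72,"delta_pos":[-24,-29,2],"turn":0},
    {"claw":72,"delta_pos":[0,0,0],"turn":0}
  ]
}}

```text
clock: 2.43
eef_pos: [469.7, -319.9, 172.0]
tcp_rot: [-3.14, 0.003, 2.773]
contact_force: [-1.0, 0.6, -0.1]
opening: 0.845
grasp_force: 0.0
```

```bash
python3 - <<'E'
from h import *
d=shot("wrist","pics/w1.png");s=sense();print(s["eef_pos"],s["tcp_rot"],-np.array(d["R"]).T@d["t"])
E
```

```text
[ 468.29563272 -317.02722035  171.64196805] [-3.14112861e+00  4.74877758e-04  2.77212325e+00] [ 395.74453405 -290.9053958   306.40197056]
```

View pics/w1.png

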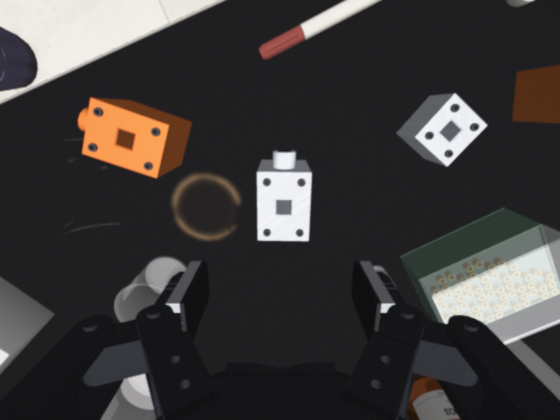

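The wrist view shows the holder's top at (258..312, 173..241), with the snout up at (284,158). It is centred between the open fingers at (195,280) and (370,280). The orange look-alike at (130,138) is clear of them.

```bash
python3 - <<'E'
from fit import *
d=ld("pics/w1.npz")
print(fit(d,[(-30,-22,64),(-30,22,64),(30,22,64),(30,-22,64)],[(258,173),(312,173),(310,241),(257,241)],[468,-317,-.367]))
E
```

```text
(array([ 4.70194422e+02, -3.16564652e+02, -3.80774879e-01]), array([[-0.5, -0.4],
       [ 0.1,  0.2],
       [-1. ,  0.4],
       [ 1.4, -0.2]]))
```

>>> {"method": "step_arm", "body": {
  "motion": [
    {"claw":72,"delta_pos":[-1,0,30],"turn":0},
    {"claw":72,"delta_pos":[0,0,35],"turn":0},
    {"claw":72,"delta_pos":[0,0,30],"turn":0},
    {"claw":72,"delta_pos":[0,0,25],"turn":0},
    {"claw":72,"delta_pos":[0,0,20],"turn":0},
    {"claw":72,"delta_pos":[0,0,9],"turn":0},
    {"claw":72,"delta_pos":[0,0,0],"turn":0}
  ]
}}

```text
clock: 3.07
eef_pos: [467.0, -312.9, 21.4]
tcp_rot: [3.141, -0.004, 2.775]
contact_force: [-0.5, -0.1, 0.6]
opening: 0.841
grasp_force: 0.0
```

>>> {"method": "step_arm", "body": {
  "motion": [
    {"claw":40,"delta_pos":[0,0,0],"turn":0},
    {"claw":40,"delta_pos":[0,0,0],"turn":0},
    {"claw":40,"delta_pos":[0,0,0],"turn":0},
    {"claw":30,"delta_pos":[0,0,0],"turn":0},
    {"claw":30,"delta_pos":[0,0,0],"turn":0},
    {"claw":30,"delta_pos":[0,0,0],"turn":0},
    {"claw":30,"delta_pos":[0,0,0],"turn":0},
    {"claw":30,"delta_pos":[0,0,0],"turn":0}
  ],
  "force": 60
}}

```text
clock: 3.73
eef_pos: [469.6, -315.2, 25.0]
tcp_rot: [-3.141, 0.003, 2.775]
contact_force: [-0.6, 0.2, 6.7]
opening: 0.511
grasp_force: 62.2
```

>>> {"method": "step_arm", "body": {
  "motion": [
    {"claw":30,"delta_pos":[0,0,-10],"turn":0},
    {"claw":30,"delta_pos":[0,0,-20],"turn":0},
    {"claw":30,"delta_pos":[0,0,-30],"turn":0},
    {"claw":30,"delta_pos":[0,0,-30],"turn":0},
    {"claw":30,"delta_pos":[0,0,-10],"turn":-0.08},
    {"claw":30,"delta_pos":[0,0,0],"turn":-0.12},
    {"claw":30,"delta_pos":[0,0,0],"turn":-0.116},
    {"claw":30,"delta_pos":[0,0,0],"turn":0}
  ],
  "force": 80
}}

```text
clock: 4.4
eef_pos: [468.5, -314.3, 124.4]
tcp_rot: [-3.141, 0.001, 3.096]
contact_force: [0.3, 0.6, -3.2]
opening: 0.506
grasp_force: 81.9
```

```bash
python3 - <<'E'
from h import *
s=sense()
for k in("eef_pos","tcp_rot","contact_force","wrist_torque","opening","grasp_force"):print(k,s[k])
E
```

```text
eef_pos [ 468.47343077 -314.34704507  124.39989876]
tcp_rot [-3.14120241e+00  7.04760947e-04  3.09606206e+00]
contact_force [ 0.2642501   0.57708493 -3.18015238]
wrist_torque [-0.01681578 -0.0100634  -0.01902685]
opening 0.5058500780588654
grasp_force 81.8940295279026
```

>>> {"method": "step_arm", "body": {
  "motion": [
    {"claw":30,"delta_pos":[-2,15,0],"turn":0},
    {"claw":30,"delta_pos":[-3,30,0],"turn":0},
    {"claw":30,"delta_pos":[-3,35,0],"turn":0},
    {"claw":30,"delta_pos":[-3,35,0],"turn":0},
    {"claw":30,"delta_pos":[-3,35,0],"turn":0},
    {"claw":30,"delta_pos":[-3,35,0],"turn":0},
    {"claw":30,"delta_pos":[-3,35,0],"turn":0},
    {"claw":30,"delta_pos":[-3,35,0],"turn":0}
  ]
}}

```text
clock: 5.07
eef_pos: [503.9, -58.6, 123.4]
tcp_rot: [3.141, -0.001, 3.086]
contact_force: [0.6, -0.9, -2.9]
opening: 0.508
grasp_force: 82.1
```

>>> {"method": "step_arm", "body": {
  "motion": [
    {"claw":30,"delta_pos":[-3,35,0],"turn":0},
    {"claw":30,"delta_pos":[-3,35,0],"turn":0},
    {"claw":30,"delta_pos":[-3,35,0],"turn":0},
    {"claw":30,"delta_pos":[-3,35,0],"turn":0},
    {"claw":30,"delta_pos":[-3,35,0],"turn":0},
    {"claw":30,"delta_pos":[-2,30,0],"turn":0},
    {"claw":30,"delta_pos":[-2,20,0],"turn":0},
    {"claw":30,"delta_pos":[0,0,0],"turn":0}
  ]
}}

```text
clock: 5.73
eef_pos: [534.9, 167.0, 123.5]
tcp_rot: [3.14, 0.001, 3.09]
contact_force: [-0.0, 0.3, -2.8]
opening: 0.506
grasp_force: 82.3
```

```bash
python3 - <<'E'
from h import *
d=shot("wrist","pics/w2.png");t=shot("top","pics/t2.png");s=sense();print(s["eef_pos"],s["tcp_rot"],s["contact_force"])
im=cv2.imread("pics/t2.png");c=cv2.resize(im[135:235,135:215],None,fx=4,fy=4,interpolation=cv2.INTER_CUBIC)
w=cv2.resize(cv2.imread("pics/w2.png"),(480,360))
o=np.zeros((400,800,3),np.uint8);o[:360,:480]=w;o[:,480:]=c;cv2.imwrite("pics/c2.png",o)
E
```

```text
[534.06158832 163.68089704 123.10173396] [-3.14118696e+00 -8.75012975e-04  3.08988255e+00] [-0.61041372 -0.29811303 -3.66874642]
```

View pics/w2.png

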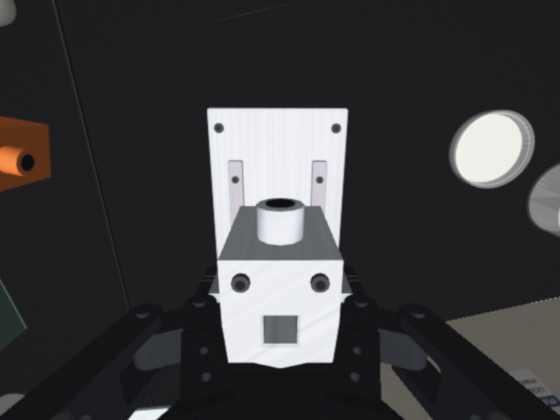

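```bash
python3 - <<'E'
from fit import *
d=ld("pics/w2.npz")
print(fit(d,[(-100,-55,10),(-100,55,10),(-60,-40,16),(-60,-28,16),(-60,28,16),(-60,40,16)],[(208,109),(348,108),(228,161),(243,161),(312,161),(326,161)],[553,163,-.054]))
for z in(161,163,165): print(z,fit(d,[(-30,-22,z),(-30,22,z),(30,22,z),(30,-22,z)],[(220,259),(341,259),(334,363),(228,363)],[534,164,-.054]))
E
```

```text
(array([ 5.54261075e+02,  1.64096850e+02, -5.21209584e-02]), array([[-1.6, -0.6],
       [ 0.5,  0.2],
       [-0.7,  0.2],
       [-0.6,  0.2],
       [ 0.7,  0.2],
       [ 1.8,  0.1]]))
161 (array([ 5.31243428e+02,  1.67357446e+02, -4.99940405e-02]), array([[ -2.4, -12. ],
       [  2.5, -12.4],
       [  0.5,  17. ],
       [ -0.7,  17.3]]))
163 (array([ 5.29945280e+02,  1.67419098e+02, -4.99923265e-02]), array([[ -3.7, -13. ],
       [  3.9, -13.4],
       [  1.5,  18.7],
       [ -1.7,  19. ]]))
165 (array([ 5.28654301e+02,  1.67480392e+02, -4.99906636e-02]), array([[ -5.2, -14. ],
       [  5.3, -14.4],
       [  2.6,  20.4],
       [ -2.7,  20.8]]))
```

```bash
python3 - <<'E'
from fit import *
d=ld("pics/w2.npz")
for p in((220,259),(341,259)):
  for z in(161,163,165): print(p,z,ray(d,*p,z))
# snout tip circle centre ~ (280,203) at x=-44, z=top-22
print(ray(d,280,203,141+10)) 
s=sense();print(s["eef_pos"])
E
```

```text
(220, 259) 161 [504.87758291 147.1734835  161.        ]
(220, 259) 163 [503.86969132 147.66357706 163.        ]
(220, 259) 165 [502.86179972 148.15367061 165.        ]
(341, 259) 161 [507.17338364 190.00304798 161.        ]
(341, 259) 163 [506.11820465 189.61096629 163.        ]
(341, 259) 165 [505.06302566 189.21888461 165.        ]
[488.33300081 169.35590368 151.        ]
[534.06158832 163.68089704 123.10173396]
```

View pics/c2.png

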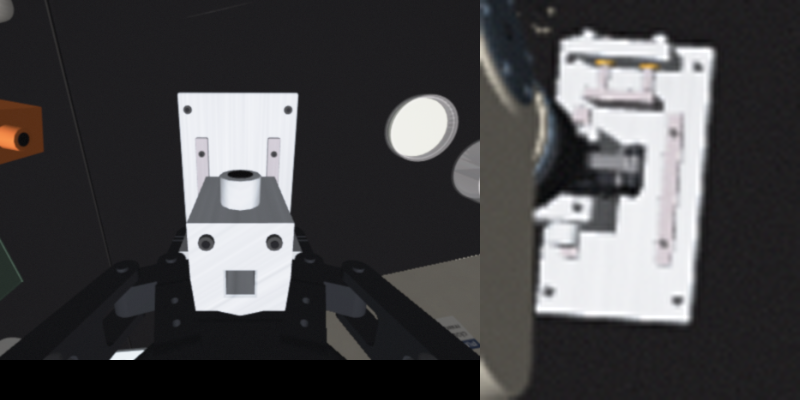

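The wrist view shows the holder over the channel with its snout at (280,203) pointing to the open end. The plate's front edge runs from (208,109) to (348,108). The holder sits about 2 mm to +y of the centre line, at fixture x of about -18. I'll shift it 2 mm and lower it.

>>> {"method": "step_arm", "body": {
  "motion": [
    {"claw":30,"delta_pos":[0,-2,15],"turn":0},
    {"claw":30,"delta_pos":[0,0,25],"turn":0},
    {"claw":30,"delta_pos":[0,0,20],"turn":0},
    {"claw":30,"delta_pos":[0,0,12],"turn":0},
    {"claw":30,"delta_pos":[0,0,6],"turn":0},
    {"claw":30,"delta_pos":[0,0,2],"turn":0},
    {"claw":30,"delta_pos":[0,0,0],"turn":0},
    {"claw":30,"delta_pos":[0,0,0],"turn":0}
  ]
}}

```text
clock: 6.5
eef_pos: [535.4, 160.8, 44.1]
tcp_rot: [3.141, 0.001, 3.09]
contact_force: [0.4, 0.2, -2.2]
opening: 0.504
grasp_force: 82.3
```

```bash
python3 - <<'E'
from h import *
d=shot("wrist","pics/w3.png");t=shot("scene","pics/s3.png");s=sense();print(s["eef_pos"],s["tcp_rot"],s["contact_force"])
c=cv2.resize(cv2.imread("pics/s3.png")[130:200,190:310],None,fx=4,fy=4,interpolation=cv2.INTER_CUBIC)
w=cv2.imread("pics/w3.png")[60:380,140:420]
o=np.zeros((320,760,3),np.uint8);o[:,:280]=w;o[:280,280:]=c;cv2.imwrite("pics/c3.png",o)
E
```

```text
[535.5369112  160.96338773  44.29133219] [3.14105133e+00 1.61271206e-03 3.09059247e+00] [ 0.14701001 -0.20408934 -3.54073203]
```

View pics/c3.png

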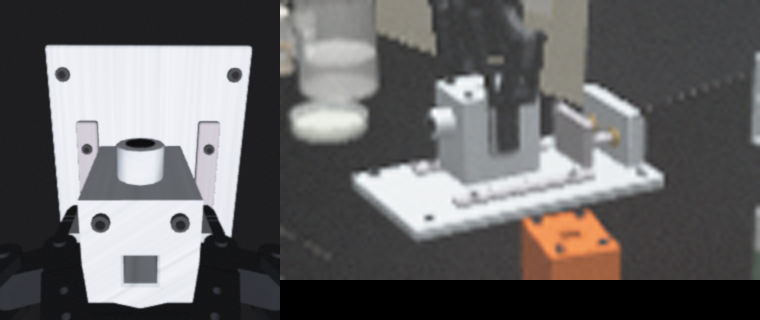

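```bash
python3 - <<'E'
from fit import *
d=ld("pics/w3.npz")
o=lambda x,y:(x+140,y+60)
q,r=fit(d,[(-100,-55,10),(-100,55,10),(-60,-40,16),(-60,-28,16),(-60,28,16),(-60,40,16)],[o(45,46),o(252,46),o(77,122),o(98,122),o(197,122),o(220,122)],[553,163,-.054]);print(q,r)
loc=lambda X:np.array([[np.cos(q[2]),np.sin(q[2])],[-np.sin(q[2]),np.cos(q[2])]])@(X[:2]-q[:2])
for z in(80,82,84,86): print(z,loc(ray(d,*o(79,200),z)),loc(ray(d,*o(203,200),z)))
for z in(16,18,20,22): print(z,loc(ray(d,*o(93,147),z)),loc(ray(d,*o(192,147),z)))
E
```

```text
[ 5.54117212e+02  1.64099498e+02 -5.27240089e-02] [[-1.4 -0.6]
 [ 1.2 -0.6]
 [-2.1  0.5]
 [-1.2  0.5]
 [ 2.3  0.5]
 [ 1.2  0.5]]
80 [-46.21402779 -26.39722319] [-46.2340723   18.33844889]
82 [-47.25617108 -25.95152579] [-47.2758094   17.87757094]
84 [-48.29831438 -25.50582839] [-48.31754649  17.416693  ]
86 [-49.34045768 -25.06013099] [-49.35928358  16.95581505]
16 [-45.9427772  -30.76470218] [-45.96604038  24.78224334]
18 [-46.5782942 -30.440644 ] [-46.6012714   24.42345182]
20 [-47.21381121 -30.11658582] [-47.23650243  24.06466029]
22 [-47.84932821 -29.79252764] [-47.87173346  23.70586876]
```

>>> {"method": "step_arm", "body": {
  "motion": [
    {"claw":30,"delta_pos":[0,4,0],"turn":0},
    {"claw":30,"delta_pos":[0,0,3],"turn":0},
    {"claw":30,"delta_pos":[0,0,2],"turn":0},
    {"claw":30,"delta_pos":[0,0,1],"turn":0},
    {"claw":30,"delta_pos":[0,0,0],"turn":0},
    {"claw":30,"delta_pos":[0,0,0],"turn":0}
  ]
}}

```text
clock: 7.1
eef_pos: [534.9, 164.7, 37.1]
tcp_rot: [-3.141, -0.0, 3.091]
contact_force: [0.8, 0.3, -2.3]
opening: 0.506
grasp_force: 82.3
```

>>> {"method": "step_arm", "body": {
  "motion": [
    {"claw":30,"delta_pos":[0,0,1],"turn":0},
    {"claw":30,"delta_pos":[0,0,0.5],"turn":0},
    {"claw":30,"delta_pos":[0,0,0],"turn":0}
  ]
}}

```text
clock: 7.35
eef_pos: [534.9, 164.7, 35.6]
tcp_rot: [-3.142, -0.0, 3.091]
contact_force: [-0.3, 0.2, -2.5]
opening: 0.508
grasp_force: 82.3
```

>>> {"method": "step_arm", "body": {
  "motion": [
    {"claw":30,"delta_pos":[0,0,0.7],"turn":0},
    {"claw":30,"delta_pos":[0,0,0],"turn":0},
    {"claw":30,"delta_pos":[0,0,0],"turn":0}
  ]
}}

```text
clock: 7.6
eef_pos: [535.1, 164.8, 35.1]
tcp_rot: [3.142, 0.0, 3.091]
contact_force: [-0.1, -0.3, -2.6]
opening: 0.505
grasp_force: 82.6
```

>>> {"method": "step_arm", "body": {
  "motion": [
    {"claw":30,"delta_pos":[0,0,0.7],"turn":0},
    {"claw":30,"delta_pos":[0,0,0],"turn":0},
    {"claw":30,"delta_pos":[0,0,0],"turn":0}
  ]
}}

```text
clock: 7.85
eef_pos: [535.0, 164.8, 35.0]
tcp_rot: [3.142, 0.0, 3.091]
contact_force: [-3.0, 0.1, 5.4]
opening: 0.504
grasp_force: 83.5
```

>>> {"method": "step_arm", "body": {
  "motion": [
    {"claw":30,"delta_pos":[0,0,0.5],"turn":0},
    {"claw":30,"delta_pos":[0,0,0],"turn":0},
    {"claw":30,"delta_pos":[0,0,0],"turn":0}
  ]
}}

```text
clock: 8.1
eef_pos: [535.1, 164.8, 35.1]
tcp_rot: [3.142, 0.0, 3.091]
contact_force: [-4.6, -1.4, 12.6]
opening: 0.508
grasp_force: 84.3
```

Seated: contact at TCP z of 35.0. I'll release briefly so the holder settles flat, then grip it again.

>>> {"method": "step_arm", "body": {
  "motion": [
    {"claw":55,"delta_pos":[0,0,0],"turn":0},
    {"claw":55,"delta_pos":[0,0,0],"turn":0},
    {"claw":55,"delta_pos":[0,0,-0.7],"turn":0},
    {"claw":55,"delta_pos":[0,0,0],"turn":0},
    {"claw":55,"delta_pos":[0,0,0],"turn":0}
  ]
}}

```text
clock: 8.52
eef_pos: [535.1, 164.8, 34.6]
tcp_rot: [3.142, 0.0, 3.091]
contact_force: [-0.2, -1.1, -0.5]
opening: 0.644
grasp_force: 0.0
```

```bash
python3 - <<'E'
from h import *
d=shot("wrist","pics/w4.png");t=shot("scene","pics/s4.png");s=sense();print(s["eef_pos"],s["tcp_rot"],s["contact_force"],s["opening"])
c=cv2.resize(cv2.imread("pics/s4.png")[130:200,200:300],None,fx=4,fy=4,interpolation=cv2.INTER_CUBIC)
w=cv2.imread("pics/w4.png")[60:380,100:460]
o=np.zeros((320,760,3),np.uint8);o[:,:360]=w;o[:280,360:]=c;cv2.imwrite("pics/c4.png",o)
E
```

```text
[534.98390357 164.77781611  34.48672535] [-3.14154094e+00 -8.38899811e-05  3.09082753e+00] [-1.28795181  0.82773178 -0.828734  ] 0.6423523793483729
```

View pics/c4.png

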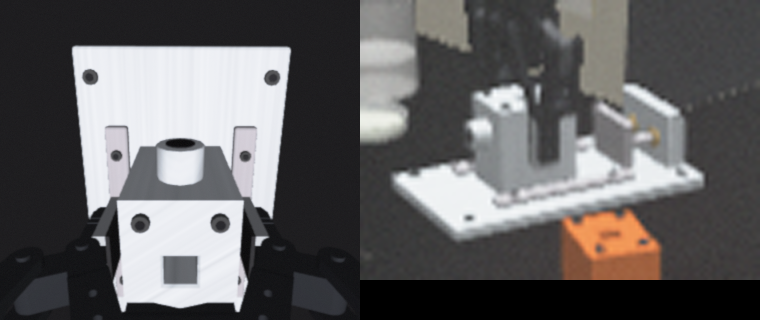

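The holder sits flat between the strips: its top edge spans (118..244,200) and the strips' inner faces are at 130 and 234. It is centred to within about 1 mm, with the pad ahead and the snout to the open end. I'll grip it again and slide.

>>> {"method": "step_arm", "body": {
  "motion": [
    {"claw":30,"delta_pos":[0,0,0],"turn":0},
    {"claw":30,"delta_pos":[0,0,0],"turn":0},
    {"claw":30,"delta_pos":[0,0,0],"turn":0},
    {"claw":30,"delta_pos":[0,0,0],"turn":0},
    {"claw":30,"delta_pos":[0,0,0],"turn":0}
  ],
  "force": 80
}}

```text
clock: 9.03
eef_pos: [535.2, 164.9, 34.7]
tcp_rot: [3.141, 0.0, 3.091]
contact_force: [0.2, 0.4, 2.5]
opening: 0.506
grasp_force: 81.8
```

>>> {"method": "step_arm", "body": {
  "motion": [
    {"claw":30,"delta_pos":[-3,0,0],"turn":0},
    {"claw":30,"delta_pos":[-5,0,0],"turn":0},
    {"claw":30,"delta_pos":[-6,0,0],"turn":0},
    {"claw":30,"delta_pos":[-6,0,0],"turn":0},
    {"claw":30,"delta_pos":[-4,0,0],"turn":0},
    {"claw":30,"delta_pos":[-4,0,0],"turn":0},
    {"claw":30,"delta_pos":[0,0,0],"turn":0},
    {"claw":30,"delta_pos":[0,0,0],"turn":0}
  ]
}}

```text
clock: 9.7
eef_pos: [561.3, 163.2, 34.8]
tcp_rot: [-3.141, -0.003, 3.091]
contact_force: [-8.1, 0.0, 12.1]
opening: 0.507
grasp_force: 82.9
```

>>> {"method": "step_arm", "body": {
  "motion": [
    {"claw":30,"delta_pos":[0,0,-0.6],"turn":0},
    {"claw":30,"delta_pos":[0,0,0],"turn":0},
    {"claw":30,"delta_pos":[0,0,0],"turn":0},
    {"claw":30,"delta_pos":[0,0,0],"turn":0}
  ]
}}

```text
clock: 10.03
eef_pos: [562.8, 163.3, 34.8]
tcp_rot: [-3.141, -0.0, 3.091]
contact_force: [-0.2, -0.6, -3.6]
opening: 0.508
grasp_force: 81.4
```

>>> {"method": "step_arm", "body": {
  "motion": [
    {"claw":30,"delta_pos":[-2,0,0],"turn":0},
    {"claw":30,"delta_pos":[-2,0,0],"turn":0},
    {"claw":30,"delta_pos":[0,0,0],"turn":0},
    {"claw":30,"delta_pos":[0,0,0],"turn":0}
  ]
}}

```text
clock: 10.37
eef_pos: [567.2, 163.1, 35.1]
tcp_rot: [3.142, 0.0, 3.091]
contact_force: [0.3, 0.3, -2.7]
opening: 0.51
grasp_force: 81.4
```

>>> {"method": "step_arm", "body": {
  "motion": [
    {"claw":30,"delta_pos":[0,0,0.3],"turn":0},
    {"claw":30,"delta_pos":[-1.5,0,0],"turn":0},
    {"claw":30,"delta_pos":[0,0,0],"turn":0},
    {"claw":30,"delta_pos":[0,0,0],"turn":0}
  ]
}}

```text
clock: 10.7
eef_pos: [568.6, 163.1, 34.9]
tcp_rot: [3.142, 0.0, 3.091]
contact_force: [-0.0, 0.1, -1.9]
opening: 0.503
grasp_force: 81.5
```

>>> {"method": "step_arm", "body": {
  "motion": [
    {"claw":30,"delta_pos":[-1.5,0,0],"turn":0},
    {"claw":30,"delta_pos":[0,0,0],"turn":0},
    {"claw":30,"delta_pos":[0,0,0],"turn":0}
  ]
}}

```text
clock: 10.95
eef_pos: [570.1, 163.0, 34.9]
tcp_rot: [3.142, 0.0, 3.091]
contact_force: [0.4, -0.0, -3.5]
opening: 0.501
grasp_force: 81.5
```

>>> {"method": "step_arm", "body": {
  "motion": [
    {"claw":30,"delta_pos":[-1.5,0,0],"turn":0},
    {"claw":30,"delta_pos":[0,0,0],"turn":0},
    {"claw":30,"delta_pos":[0,0,0],"turn":0}
  ]
}}

```text
clock: 11.2
eef_pos: [571.6, 162.9, 34.9]
tcp_rot: [3.142, 0.0, 3.091]
contact_force: [0.0, 0.2, -2.7]
opening: 0.507
grasp_force: 81.5
```

>>> {"method": "step_arm", "body": {
  "motion": [
    {"claw":30,"delta_pos":[-1.5,0,0],"turn":0},
    {"claw":30,"delta_pos":[0,0,0],"turn":0},
    {"claw":30,"delta_pos":[0,0,0],"turn":0}
  ]
}}

```text
clock: 11.45
eef_pos: [573.0, 162.9, 34.9]
tcp_rot: [3.142, 0.0, 3.091]
contact_force: [-0.2, -0.3, -2.4]
opening: 0.504
grasp_force: 81.4
```

>>> {"method": "step_arm", "body": {
  "motion": [
    {"claw":30,"delta_pos":[0,0,0.3],"turn":0},
    {"claw":30,"delta_pos":[0,0,0],"turn":0},
    {"claw":30,"delta_pos":[0,0,0],"turn":0}
  ]
}}

```text
clock: 11.7
eef_pos: [573.0, 162.9, 34.7]
tcp_rot: [3.142, 0.0, 3.091]
contact_force: [-1.1, -0.3, -0.5]
opening: 0.504
grasp_force: 81.6
```

>>> {"method": "step_arm", "body": {
  "motion": [
    {"claw":30,"delta_pos":[-1.5,0,0],"turn":0},
    {"claw":30,"delta_pos":[0,0,0],"turn":0},
    {"claw":30,"delta_pos":[0,0,0],"turn":0}
  ]
}}

```text
clock: 11.95
eef_pos: [573.5, 162.8, 34.8]
tcp_rot: [-3.141, -0.002, 3.091]
contact_force: [-5.6, 0.3, 4.8]
opening: 0.51
grasp_force: 81.9
```

>>> {"method": "step_arm", "body": {
  "motion": [
    {"claw":30,"delta_pos":[-1.5,0,0],"turn":0},
    {"claw":30,"delta_pos":[0,0,0],"turn":0},
    {"claw":30,"delta_pos":[0,0,0],"turn":0}
  ]
}}

```text
clock: 12.2
eef_pos: [574.5, 162.7, 34.8]
tcp_rot: [-3.141, -0.003, 3.091]
contact_force: [-6.7, -0.2, 7.2]
opening: 0.504
grasp_force: 82.2
```

>>> {"method": "step_arm", "body": {
  "motion": [
    {"claw":30,"delta_pos":[0,0,-0.3],"turn":0},
    {"claw":30,"delta_pos":[0,0,0],"turn":0},
    {"claw":30,"delta_pos":[0,0,0],"turn":0}
  ]
}}

```text
clock: 12.45
eef_pos: [575.0, 162.7, 34.8]
tcp_rot: [-3.141, -0.002, 3.091]
contact_force: [-5.0, 1.3, 3.2]
opening: 0.503
grasp_force: 81.5
```

>>> {"method": "step_arm", "body": {
  "motion": [
    {"claw":30,"delta_pos":[-2,0,0],"turn":0},
    {"claw":30,"delta_pos":[0,0,0],"turn":0},
    {"claw":30,"delta_pos":[0,0,0],"turn":0}
  ]
}}

```text
clock: 12.7
eef_pos: [576.6, 162.6, 34.8]
tcp_rot: [-3.141, -0.003, 3.091]
contact_force: [-6.7, 1.5, 4.3]
opening: 0.512
grasp_force: 81.8
```

```bash
python3 - <<'E'
from h import *
t=shot("top","pics/t5.png");d=shot("scene","pics/s5.png");s=sense();print(s["eef_pos"],s["tcp_rot"],s["contact_force"])
c=cv2.resize(cv2.imread("pics/s5.png")[135:195,225:295],None,fx=6,fy=6,interpolation=cv2.INTER_CUBIC)
w=cv2.resize(cv2.imread("pics/t5.png")[135:195,145:205],None,fx=6,fy=6,interpolation=cv2.INTER_CUBIC)
cv2.imwrite("pics/c5.png",np.hstack([c,w]))
E
```

```text
[576.64676356 162.61296732  34.78270105] [-3.14122573e+00 -2.53221117e-03  3.09060202e+00] [-7.41583462  0.2546051   5.54487525]
```

View pics/c5.png

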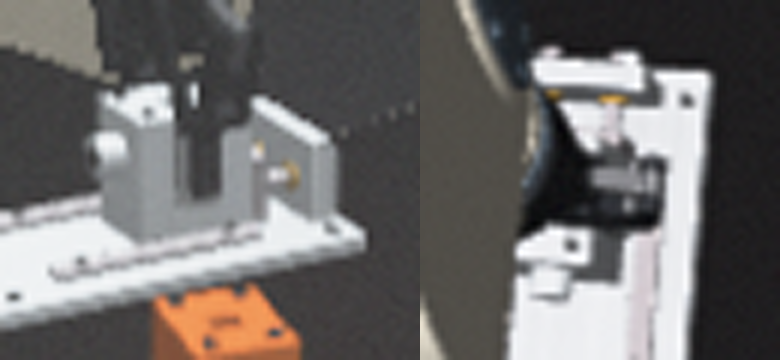

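The scene crop shows the holder's flat end against the pad at (255,190), with the pad barely pushed back. I'll take the load off the plate so that the x force reads the spring alone.

>>> {"method": "step_arm", "body": {
  "motion": [
    {"claw":30,"delta_pos":[0,0,-0.5],"turn":0},
    {"claw":30,"delta_pos":[0,0,0],"turn":0},
    {"claw":30,"delta_pos":[0,0,0],"turn":0}
  ]
}}

```text
clock: 13.05
eef_pos: [577.3, 162.5, 34.9]
tcp_rot: [-3.141, -0.001, 3.091]
contact_force: [-4.2, 1.2, -5.1]
opening: 0.508
grasp_force: 81.6
```

>>> {"method": "step_arm", "body": {
  "motion": [
    {"claw":30,"delta_pos":[-2,0,-0.1],"turn":0},
    {"claw":30,"delta_pos":[0,0,0],"turn":0},
    {"claw":30,"delta_pos":[0,0,0],"turn":0}
  ]
}}

```text
clock: 13.3
eef_pos: [579.1, 162.4, 34.9]
tcp_rot: [-3.141, -0.002, 3.091]
contact_force: [-6.0, 1.4, -4.0]
opening: 0.505
grasp_force: 81.8
```

>>> {"method": "step_arm", "body": {
  "motion": [
    {"claw":30,"delta_pos":[-2,0,0],"turn":0},
    {"claw":30,"delta_pos":[-1.6,0,0],"turn":0},
    {"claw":30,"delta_pos":[0,0,0],"turn":0},
    {"claw":30,"delta_pos":[0,0,0],"turn":0},
    {"claw":30,"delta_pos":[0,0,0],"turn":0}
  ]
}}

```text
clock: 13.72
eef_pos: [582.1, 162.3, 35.0]
tcp_rot: [-3.141, -0.003, 3.09]
contact_force: [-8.9, 2.7, -0.8]
opening: 0.506
grasp_force: 81.9
```

>>> {"method": "step_arm", "body": {
  "motion": [
    {"claw":30,"delta_pos":[0,0,0.2],"turn":0},
    {"claw":30,"delta_pos":[0,0,0],"turn":0},
    {"claw":30,"delta_pos":[0,0,0],"turn":0}
  ]
}}

```text
clock: 13.97
eef_pos: [582.1, 162.3, 34.9]
tcp_rot: [-3.141, -0.003, 3.091]
contact_force: [-7.8, 1.8, -0.3]
opening: 0.508
grasp_force: 82.2
```

>>> {"method": "step_arm", "body": {
  "motion": [
    {"claw":30,"delta_pos":[-0.5,0,0.15],"turn":0},
    {"claw":30,"delta_pos":[0,0,0],"turn":0},
    {"claw":30,"delta_pos":[0,0,0],"turn":0},
    {"claw":30,"delta_pos":[0,0,0],"turn":0},
    {"claw":30,"delta_pos":[0,0,0],"turn":0},
    {"claw":30,"delta_pos":[0,0,0],"turn":0}
  ]
}}

```text
clock: 14.47
eef_pos: [582.6, 162.2, 34.8]
tcp_rot: [-3.141, -0.003, 3.091]
contact_force: [-7.9, 1.3, 0.0]
opening: 0.507
grasp_force: 82.3
```

```bash
python3 - <<'E'
from h import *
d=shot("scene","pics/s6.png");t=shot("top","pics/t6.png")
c=cv2.resize(cv2.imread("pics/s6.png")[135:195,225:295],None,fx=6,fy=6,interpolation=cv2.INTER_CUBIC)
w=cv2.resize(cv2.imread("pics/t6.png")[135:195,145:205],None,fx=6,fy=6,interpolation=cv2.INTER_CUBIC)
cv2.imwrite("pics/c6.png",np.hstack([c,w]))
for i in range(4):
  s=sense();print(s["eef_pos"],s["contact_force"]); grab_frame("top")
# expected pixels of pad front top -y corner for travel 6,10,14
c,s_=np.cos(-.053),np.sin(-.053)
W=lambda x,y,z:(553.6+c*x-s_*y,163.6+s_*x+c*y,z)
for tr in(6,10,14):
  print(tr,[((proj(d,W(50+tr+k,-25,z))-[225,135])*6).round() for k in(0,8) for z in(48,12)],((proj(t,W(50+tr+8,-25,48))-[145,135])*6+[420,0]).round())
E
```

```text
[582.67600954 162.2230319   34.84118421] [-8.5323485   1.69239606 -0.11511758]
[582.67712859 162.22745603  34.8561089 ] [-7.98863078  1.94100461  1.73422068]
[582.60801841 162.24688763  34.82595089] [-7.7860296   1.44053859  1.21036031]
[582.63765817 162.20829069  34.84511146] [-8.27803634  2.027508   -0.27035992]
6 [array([261., 150.]), array([261., 219.]), array([275., 147.]), array([275., 216.])] [620. 121.]
10 [array([268., 149.]), array([268., 218.]), array([283., 146.]), array([282., 215.])] [620. 113.]
14 [array([275., 147.]), array([275., 216.]), array([290., 144.]), array([289., 213.])] [621. 104.]
```

View pics/c6.png

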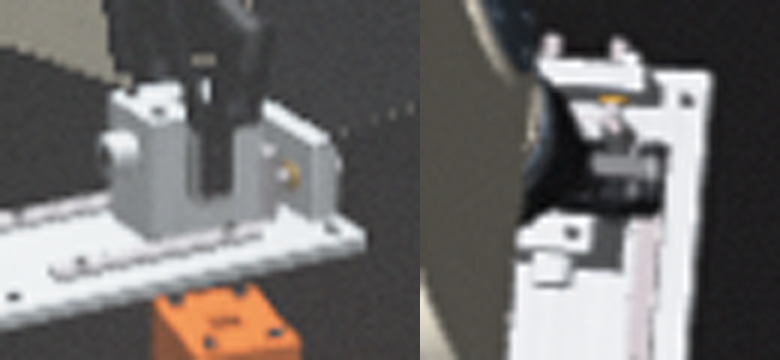

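```bash
python3 - <<'E'
from h import *
for f in("s1","s4","s5","s6"):
  g=cv2.imread(f"pics/{f}.png").astype(int)
  for v in(168,169): print(f,v,[tuple(g[v,u])[1] for u in range(258,280)],[g[v,u,2]-g[v,u,1] for u in range(258,280)])
E
```

```text
s1 168 [np.int64(238), np.int64(220), np.int64(172), np.int64(132), np.int64(116), np.int64(115), np.int64(117), np.int64(115), np.int64(128), np.int64(136), np.int64(200), np.int64(237), np.int64(213), np.int64(181), np.int64(135), np.int64(135), np.int64(135), np.int64(135), np.int64(133), np.int64(157), np.int64(151), np.int64(149)] [np.int64(-3), np.int64(-4), np.int64(-4), np.int64(2), np.int64(2), np.int64(2), np.int64(0), np.int64(2), np.int64(3), np.int64(2), np.int64(-3), np.int64(-3), np.int64(-7), np.int64(-5), np.int64(-2), np.int64(-4), np.int64(-3), np.int64(-3), np.int64(-3), np.int64(-6), np.int64(-4), np.int64(-3)]
s1 169 [np.int64(240), np.int64(239), np.int64(227), np.int64(212), np.int64(147), np.int64(117), np.int64(118), np.int64(117), np.int64(132), np.int64(137), np.int64(200), np.int64(239), np.int64(239), np.int64(231), np.int64(205), np.int64(145), np.int64(134), np.int64(133), np.int64(133), np.int64(156), np.int64(153), np.int64(150)] [np.int64(-3), np.int64(-3), np.int64(-5), np.int64(-5), np.int64(-1), np.int64(1), np.int64(0), np.int64(4), np.int64(2),
[... 3341 characters left out ...]
 np.int64(-3), np.int64(-2), np.int64(-3), np.int64(-5)]
s6 169 [np.int64(140), np.int64(140), np.int64(145), np.int64(145), np.int64(149), np.int64(150), np.int64(154), np.int64(153), np.int64(155), np.int64(157), np.int64(145), np.int64(136), np.int64(135), np.int64(177), np.int64(204), np.int64(145), np.int64(136), np.int64(133), np.int64(136), np.int64(156), np.int64(152), np.int64(153)] [np.int64(-3), np.int64(-3), np.int64(-1), np.int64(0), np.int64(-4), np.int64(-4), np.int64(-3), np.int64(-3), np.int64(-4), np.int64(-4), np.int64(-2), np.int64(2), np.int64(0), np.int64(-2), np.int64(-7), np.int64(-3), np.int64(-5), np.int64(-4), np.int64(-3), np.int64(-6), np.int64(-2), np.int64(-5)]
```

Three measures agree on the pad's travel:
- **Spring force:** about 8–9 N.
- **TCP travel past contact:** about 10 mm.
- **Pad's edge in the scene camera, against rest:** 3.15 px, or about 10.5 mm.

The holder is seated, gripped at 82 N and steady.

```bash
python3 -c "
from rig import *
print(sign_off())"
```

```text
the job is handed in; nothing more can be done
None
```

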